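# Draw the check rod from its holder and hold it

### The job

Pull the drawer of the small cabinet on the desk out to its stop. In it, take the check rod with the round knob (leave the one with the T-bar in its place) and draw it straight up out of its bore, without forcing it sideways, until the dark groove round its shank has come just clear of the holder's top and stands no more than about a finger's breadth above it, the rod's lower end staying in the bore. Finish while still holding the rod steady there, with the drawer left open, and do not disturb the small things lying on the desk.

Things in the scene. Friction and masses are not known exactly. Their poses are not given: they have to be found in the camera images.
- cabinet: grey bench-top cabinet with one white-fronted drawer, fixed to the desk, 170 deep (x), 230 wide (y), 134 high. Origin: centre of its underside. Its -x axis points out of the drawer front, towards the robot, turned by the cabinet's yaw; the drawer slides along that axis. Two rods stand in a holder inside the drawer, hidden until it is opened.
- drawer (a joint): travel of the drawer, m: 0 shut (as it starts), 0.13 fully out at its stop. Friction about 1.5 N plus 6 N per m/s; it stays where it is left.
- drawer_handle (a point): middle of the drawer's handle, a round steel bar 10 mm thick and 110 mm long, level, parallel to the cabinet's y axis, 102 mm above the desk, 42 mm in front of the drawer's front face (clear gap 37 mm), 32 mm below the cabinet's top. The front panel's top edge is 131 mm above the desk. This point has the cabinet's orientation.
- holder_top (a point): centre of the top of the aluminium holder block fixed in the drawer, 81 mm above the desk; block 50 (x) by 150 (y) by 65 mm, 114 mm behind the handle along the cabinet's x. Drawer fully out, it is 64 mm in front of the cabinet's opening. Two upright blind bores, 13.5 mm wide, 55 mm deep, lie 45 mm to either side of this point along its y. Axes as the cabinet's.
- knob_rod: the rod to be drawn: steel shank 12 mm thick, with a round black knob 22 mm across and 20 mm high on top; 87 mm long in all, about 90 g, loose in its bore (about 1.5 mm of play). Which of the two bores it stands in varies. Origin: centre of the foot of the shank; z runs up along the rod. At the start the foot rests on the bore's floor, 55 mm below the holder's top.
- knob (a point): centre of the round knob, 77 mm above the rod's foot; at the start 22 mm above the holder's top (the knob's underside is 12 mm above it).
- groove (a point): centre of the dark groove round the shank, 5 mm tall, 31 mm above the rod's foot; at the start hidden in the bore, 24 mm below the holder's top, so it is clear once the rod has risen 27 mm; the foot leaves the bore at 55 mm.
- rod_foot (a point): centre of the foot of the rod with the round knob.
- tee_rod: the other rod, to be left: same shank and groove, but with a black T-bar 49 mm long and 13 mm thick on top, 78 mm above its foot, turned any way. Origin: centre of the foot of its shank.
- eye_drops: small eye-drop bottle standing on the desk, 22 mm across, 58 high; leave alone. Origin: centre of its underside.
- contact_lens_case: contact lens case with two round caps, 30 x 68 x 19 mm, lying on the desk; leave alone. Origin: centre of its underside.
- drops_carton: flat carton 84 x 52 x 18 mm, lying on the desk; leave alone. Origin: centre of its underside.

How it is judged:
By the outcome, as a careful person would: the job done as asked, in the order asked, and still so for the second after the job is handed in, while the arm keeps its last pose, push and grip.
It also fails if it takes over 48 s, if anything falls off the work surface, if the arm or the gripper's body presses on something with over 40 N, if the wrist force passes 120 N, or if a joint passes its speed limit or range.

### The arm

A 6-joint arm with a two-finger parallel gripper is mounted at the origin on a cart in front of the work surface, level with it; the furniture and walls round the work are solid. World frame = base frame: x ahead of the robot, y to its left, z up, the work surface at z = 0. Lengths are in m, angles in degrees, forces in N, time in s.
With the tool pointing down it reaches from about 0.375 to 0.825 m from the base axis. Payload 5.5 kg.
Tool frame: the origin (TCP) lies on the centre line of the jaws, within the pads' length; the fingertips stand ctrl.tip_extent ahead of it and the grasp point (between the pads) lies 3 mm ahead of it (ctrl.tip_extent is the distance from the TCP to the fingertips, in m); z points along the fingers, y is the line along which they close (so a half turn about z gives the same grasp; the last joint's range is limited). The gripper opens to 85 mm and grips with 20 to 120 N. Pads are 22 mm wide; open, the fingers measure 114 mm over their backs; the gripper's body (76 mm by 85 mm) begins 54 mm behind the grasp point. The pads swing forward as they close: fully open they stand 13 mm farther back than shut.
Start: joints at [-73.281, 17.962, -2.699, 69.339, 0, 90], TCP at [0.173, -0.575, 0.253] pointing down, gripper open.
Joint ranges: [-152.73, 152.73], [-39.44, 99.34], [-58.76, 71.6], [-118.89, 123.64], [-81.53, 83.1], [-180, 180]. Speed limits (degrees/s): [136.94, 136.94, 172.46, 180, 180, 180].

### API

Orientations are given as a 3x3 rotation matrix whose columns are the frame's x, y, z axes.
In Python, from workcell import ctrl gives the robot as it stands.
- The arm moves only by the shell command python3 -m crank 'ROWS' [FORCE]. ROWS is JSON, a list of rows, each a list of 7 numbers: the shift along the world's x, y, z each as a share of 0.1 m, from -1 to 1, then the turn, a rotation vector about the world's x, y, z each as a share of 90 degrees, from -1 to 1, then the closure, from -1 (fully open) to 1 (shut). In form: [[dx, dy, dz, ax, ay, az, jaw], ...]. A call has exactly 10 rows; each row is the pose to reach, as a shift and turn from the pose commanded when the call began; what a row does not reach only later rows make up. A row lasts 1/8 s, in which the tool goes at most 62.5 mm and 10.7 degrees, less where a joint would pass 70% of its speed; a pose out of reach is approached as far as the arm can. A call with a number of a shift or a turn outside -1 to 1 is refused whole. A call with a gripper value outside its range is refused whole. The fingers move at their own pace and stop on an object; FORCE is the grip in N (left out, the last holds). Time passes only in rows, so rows that repeat a pose let the fingers close, or fill a call up. It gives the time, the measured TCP pose, the force, the opening and the grip force at its end, in the units of the state.
- ctrl.get_obs(): the state, without advancing time (a new reading comes with each control period).
- ctrl.snapshot(name): name is "scene" or "side" or "wrist"; returns a dict with "frame" (384x512x3 uint8, red, green, blue), "mtx" (3x3 intrinsics, pixels), "eye" and "orientation" of the camera in the world; the wrist camera has in their place "mount" (4x4, takes a point from camera to tool coordinates, whose origin is the TCP and whose axes are the flange's). Camera axes: x right, y up, looking along -z (the intrinsics and any distortion apply to the point x, -y, -z); pixel columns grow to the right and rows downward; lengths in m; the calibration is good to about 2 mm. A picture is of the moment at which its call begins: read the wrist's pose just before it. There is no depth.
- ctrl.job_done(): hands the job in; it is judged then, once.
The state is a dict: "time": time; "q": joint angles; "qvel": joint speeds; "joint_efforts": joint torques, N m; "tool_pos": TCP position; "orientation": TCP orientation; "contact_force": force on the tool from outside, world axes, zero at the start; "moment": the same for the moment, N m; "width": finger opening in m; "gripper_force": force on a finger pad.
Only numpy, scipy, OpenCV 4.12 (cv2) and the standard library are available. Lean on these libraries where they do the work, as an engineer would, in place of code of your own. Each camera call takes 0.05 s, during which the arm holds its last target. There are 200 camera calls.

## Working session

There is one attempt and no reset: what is moved stays moved. The work goes in short steps, Python scripts to look and compute and a shell command to move; the robot and the scene stay as the last step left them, time stands still between calls to the robot, and variables do not carry over. Pictures are saved under pics/ and viewed, at most 10 in all, crops included, and the job is handed in when it is done.

```bash
ls; mkdir -p pics; cat > h.py <<'E'
import numpy as np, cv2
from workcell import ctrl
def snap(n,f):
    o=ctrl.get_obs(); s=ctrl.snapshot(n); cv2.imwrite('pics/'+f,s['frame'][:,:,::-1])
    K=np.array(s['mtx'])
    if n=='wrist':
        M=np.array(s['mount']); R=np.array(o['orientation']); p=np.array(o['tool_pos'])
        s['R']=R@M[:3,:3]; s['e']=p+R@M[:3,3]
    else: s['R']=np.array(s['orientation']); s['e']=np.array(s['eye'])
    s['K']=K
    np.savez('pics/'+f[:-4],K=K,R=s['R'],e=s['e'],d=np.array(s.get('distortion',s.get('dist',0))))
    return s
def load(f): return np.load('pics/'+f+'.npz')
def ray(s,uv):
    d=np.linalg.solve(s['K'],[uv[0],uv[1],1]); return s['e'],s['R']@np.array([d[0],-d[1],-d[2]])
def plane(s,uv,z):
    e,d=ray(s,uv); return e+d*(z-e[2])/d[2]
def tri(*a):
    A=0;b=0
    for s,uv in a:
        e,d=ray(s,uv); d=d/np.linalg.norm(d); P=np.eye(3)-np.outer(d,d); A=A+P; b=b+P@e
    return np.linalg.solve(A,b)
def proj(s,p):
    c=s['R'].T@(np.array(p)-s['e']); v=s['K']@np.array([c[0],-c[1],-c[2]]); return v[:2]/v[2]
E
python3 - <<'E'
from h import *
for n in ['scene','side']:
    s=snap(n,n+'0.png'); print(n,s.keys(),s['K'],s['e'],s['R'].round(3))
a=[cv2.imread(f'pics/{n}0.png') for n in ['scene','side']]
cv2.imwrite('pics/both.png',np.vstack(a)[:, :] if 0 else cv2.resize(np.hstack(a),(800,300)))
o=ctrl.get_obs();print(o,ctrl.tip_extent)
E
```

```text
pics
scene dict_keys(['frame', 'mtx', 'eye', 'orientation', 'R', 'e', 'K']) [[400.05994389   0.         254.23304737]
 [  0.         400.05994389 190.21607881]
 [  0.           0.           1.        ]] [ 0.25449599 -0.37142566  0.70361193] [[ 0.807  0.443 -0.391]
 [-0.591  0.59  -0.551]
 [-0.013  0.675  0.737]]
side dict_keys(['frame', 'mtx', 'eye', 'orientation', 'R', 'e', 'K']) [[363.43617592   0.         250.33281459]
 [  0.         363.43617592 194.86573281]
 [  0.           0.           1.        ]] [ 0.60695426 -0.47712124  0.71516652] [[ 1.     0.004  0.013]
 [ 0.006  0.744 -0.668]
 [-0.013  0.668  0.744]]
{'time': 0.1, 'q': array([-7.32813500e+01,  1.80005713e+01, -2.74969308e+00,  6.93398386e+01,
       -2.36610996e-03,  9.00006746e+01]), 'qvel': array([ 0.01165174, -0.01996682,  0.01781709,  0.00757896,  0.00916797,
        0.01697095]), 'joint_efforts': array([-3.16835039e-04, -5.40766597e+01,  3.40541017e+01,  1.12039075e-02,
       -2.17542942e-05,  5.49492228e-06]), 'tool_pos': array([ 0.17244799, -0.5741644 ,  0.2525071 ]), 'orientation': array([[ 9.57732275e-01,  2.87660647e-01, -4.91942184e-04],
       [ 2.87661064e-01, -9.57731110e-01,  1.49423797e-03],
       [-4.13148743e-05, -1.57259254e-03, -9.99998763e-01]]), 'contact_force': array([ 0.41911288, -0.87780381,  0.49826071]), 'moment': array([-0.02558893, -0.01138265, -0.02476365]), 'gripper_force': 0.0, 'width': 0.0853437746952558} 0.022
```

View pics/scene0.png

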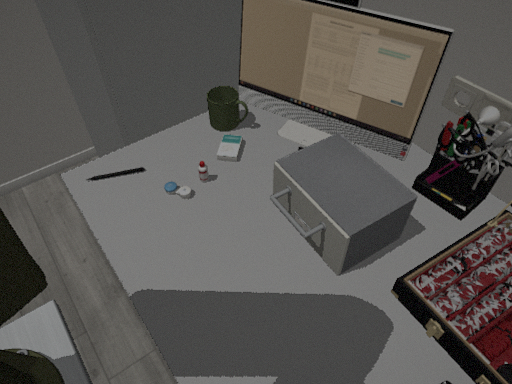

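View pics/side0.png

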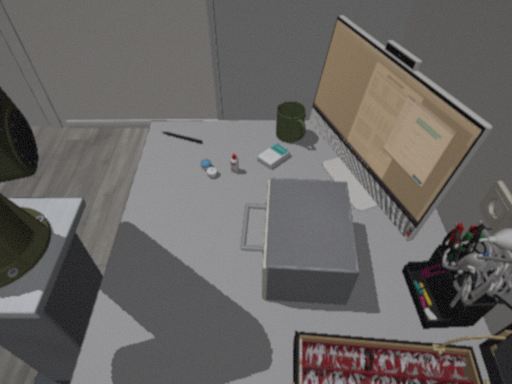

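The scene view shows the cabinet with its handle running from about (273,192) to (312,235). In the side view the handle runs from (248,205) to (243,248). The small things lie to the left at about (180,185) in the scene view. I'll enlarge both handle areas.

```bash
python3 - <<'E'
import cv2,numpy as np
a=cv2.imread('pics/scene0.png')[130:275,260:425]; b=cv2.imread('pics/side0.png')[170:310,230:365]
f=lambda i,s: cv2.convertScaleAbs(cv2.resize(i,None,fx=s,fy=s,interpolation=cv2.INTER_CUBIC),alpha=1.6)
a=cv2.resize(f(a,1),(413,363),interpolation=cv2.INTER_CUBIC); b=cv2.resize(f(b,1),(350,363),interpolation=cv2.INTER_CUBIC)
cv2.imwrite('pics/crop.png',np.hstack([a,b]))
E
```

```text
(no output)
```

View pics/crop.png

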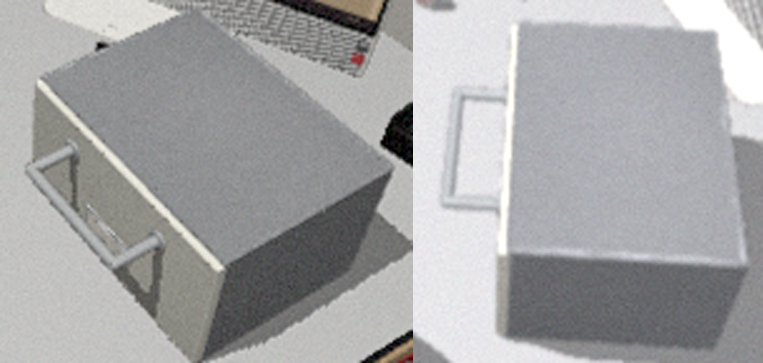

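```bash
python3 - <<'E'
from h import *
S=load('scene0');D=load('side0')
f=lambda u,v:(260+u/2.503,130+v/2.503); g=lambda u,v:(230+(u-413)/2.593,170+v/2.593)
P={}
for n,a,b in [('hL',(31,167),(457,91)),('hR',(113,265),(446,203)),('FL',(40,80),(514,24)),('FR',(222,268),(507,250)),('BR',(391,171),(745,264)),('BL',(197,10),(718,31))]:
    p=tri((S,f(*a)),(D,g(*b))); P[n]=p; print(n,p.round(4),(proj(S,p)-f(*a)).round(1),(proj(D,p)-g(*b)).round(1))
for a,b in [('hL','hR'),('FL','FR'),('BL','BR')]:
    d=P[a]-P[b]; print(np.linalg.norm(d),np.degrees(np.arctan2(-d[0],d[1])),(P[a]+P[b])/2)
for uv in [(203,172),(178,188),(230,148)]: print(plane(S,uv,0.01))
for s in (S,D): print(proj(s,[.5,-.12,0]))
E
```

```text
hL [0.589  0.0376 0.1081] [0. 0.] [ 0. -0.]
hR [ 0.5816 -0.0702  0.1015] [0.  0.1] [ 0.  -0.1]
FL [0.6379 0.0891 0.136 ] [0.  0.1] [ 0.  -0.1]
FR [ 0.6264 -0.1302  0.1296] [-0.3 -0.8] [-0.2  0.7]
BR [ 0.7913 -0.1434  0.1322] [-0.3 -0.8] [-0.2  0.8]
BL [0.8128 0.085  0.1278] [-0.2 -0.7] [-0.2  0.7]
0.10827713640867358 -3.909141401038959 [ 0.58528749 -0.01631674  0.10475567]
0.21976946497992178 -2.982526245873888 [ 0.63214994 -0.02054662  0.13277533]
0.22942557623003687 -5.380368077952044 [ 0.80201058 -0.0292263   0.12999142]
[0.55763231 0.27146174 0.01      ]
[0.48213303 0.26106865 0.01      ]
[0.66016506 0.30509139 0.01      ]
[285.47195524 306.15849344]
[205.24340485 294.73456141]
```

Measurements agree with the given sizes. The handle ends stand 108 mm apart (110 given) at a mean height of 105 mm (102 given), and the cabinet top measures 130 to 133 mm. The handle's middle is at about (0.585, -0.016) and the yaw is about -3.7°. I'll start the approach.

```bash

python3 -m crank '[[0.05,0.06,0,0,0,0.009,-1],[0.12,0.15,0,0,0,0.021,-1],[0.19,0.25,0,0,0,0.035,-1],[0.26,0.35,0,0,0,0.048,-1],[0.33,0.45,0,0,0,0.062,-1],[0.41,0.55,0,0,0,0.076,-1],[0.48,0.65,0,0,0,0.09,-1],[0.55,0.75,0,0,0,0.104,-1],[0.62,0.84,0,0,0,0.116,-1],[0.69,0.93,0,0,0,0.129,-1]]'
python3 -m crank '[[0.07,0.09,0,0,0,0.013,-1],[0.14,0.19,0,0,0,0.026,-1],[0.21,0.28,0,0,0,0.039,-1],[0.28,0.37,0,0,0,0.052,-1],[0.35,0.47,0,0,0,0.065,-1],[0.41,0.56,0,0,0,0.077,-1],[0.48,0.65,0,0,0,0.09,-1],[0.55,0.74,0,0,0,0.103,-1],[0.62,0.84,0,0,0,0.116,-1],[0.69,0.93,0,0,0,0.129,-1]]'
python3 -m crank '[[0.07,0.09,0,0,0,0.013,-1],[0.14,0.19,0,0,0,0.026,-1],[0.21,0.28,0,0,0,0.039,-1],[0.28,0.37,0,0,0,0.052,-1],[0.35,0.47,0,0,0,0.065,-1],[0.41,0.56,0,0,0,0.077,-1],[0.48,0.65,0,0,0,0.09,-1],[0.55,0.74,0,0,0,0.103,-1],[0.62,0.84,0,0,0,0.116,-1],[0.69,0.93,0,0,0,0.129,-1]]'
python3 -m crank '[[0.07,0.09,0,0,0,0.013,-1],[0.14,0.19,0,0,0,0.026,-1],[0.21,0.28,0,0,0,0.039,-1],[0.28,0.37,0,0,0,0.052,-1],[0.35,0.47,0,0,0,0.065,-1],[0.41,0.56,0,0,0,0.077,-1],[0.48,0.65,0,0,0,0.09,-1],[0.55,0.74,0,0,0,0.103,-1],[0.62,0.84,0,0,0,0.116,-1],[0.69,0.93,0,0,0,0.129,-1]]'
```

```text
time: 1.35
tool_pos: [0.2421, -0.4811, 0.2533]
orientation: [[0.88, 0.476, 0.0], [0.476, -0.88, -0.0], [-0.0, 0.0, -1.0]]
contact_force: [-0.5, -0.7, 0.4]
width: 0.0855
gripper_force: 0.0
time: 2.6
tool_pos: [0.3111, -0.388, 0.2533]
orientation: [[0.766, 0.643, 0.0], [0.643, -0.766, 0.0], [0.0, -0.0, -1.0]]
contact_force: [0.1, 0.8, -0.5]
width: 0.086
gripper_force: 0.0
time: 3.85
tool_pos: [0.3801, -0.2949, 0.2533]
orientation: [[0.621, 0.784, -0.0], [0.784, -0.621, 0.0], [0.0, -0.0, -1.0]]
contact_force: [-0.8, -0.4, -0.1]
width: 0.0854
gripper_force: 0.0
time: 5.1
tool_pos: [0.4491, -0.202, 0.2533]
orientation: [[0.45, 0.893, -0.0], [0.893, -0.45, 0.0], [-0.0, -0.0, -1.0]]
contact_force: [0.6, -0.4, 0.6]
width: 0.0858
gripper_force: 0.0
```

```bash

python3 -m crank '[[0.07,0.09,0,0,0,0.013,-1],[0.14,0.19,0,0,0,0.026,-1],[0.21,0.28,0,0,0,0.039,-1],[0.28,0.37,0,0,0,0.052,-1],[0.35,0.47,0,0,0,0.065,-1],[0.41,0.56,0,0,0,0.077,-1],[0.48,0.65,0,0,0,0.09,-1],[0.55,0.74,0,0,0,0.103,-1],[0.62,0.84,0,0,0,0.116,-1],[0.69,0.93,0,0,0,0.129,-1]]'
python3 -m crank '[[0.07,0.09,0,0,0,0.013,0.25],[0.14,0.19,0,0,0,0.026,0.25],[0.21,0.28,0,0,0,0.039,0.25],[0.28,0.37,0,0,0,0.052,0.25],[0.35,0.47,0,0,0,0.065,0.25],[0.41,0.56,0,0,0,0.077,0.25],[0.48,0.65,0,0,0,0.09,0.25],[0.55,0.74,0,0,0,0.103,0.25],[0.62,0.84,0,0,0,0.116,0.25],[0.67,0.93,0,0,0,0.129,0.25]]'
python3 - <<'E'
from h import *
s=snap('wrist','w1.png'); print(s['e'],s['R'].round(2),s['K'])
for p in [(.589,.0376,.102),(.5816,-.0702,.102)]: print(proj(s,p))
E
```

```text
time: 6.35
tool_pos: [0.5181, -0.1089, 0.2533]
orientation: [[0.261, 0.965, -0.0], [0.965, -0.261, 0.0], [0.0, -0.0, -1.0]]
contact_force: [-1.0, -0.3, 0.2]
width: 0.0852
gripper_force: 0.0
time: 7.6
tool_pos: [0.5851, -0.016, 0.2532]
orientation: [[0.062, 0.998, -0.0], [0.998, -0.062, 0.0], [0.0, -0.0, -1.0]]
contact_force: [-0.4, 0.2, -0.0]
width: 0.0319
gripper_force: 0.0
[0.59178954 0.06720614 0.37419916] [[ 1.    0.06  0.02]
 [-0.06  0.94  0.33]
 [-0.   -0.33  0.95]] [[277.98480252   0.         258.39491424]
 [  0.         277.98480252 189.54437257]
 [  0.           0.           1.        ]]
[257.71078867 126.16973917]
[257.03755949 227.48363317]
```

View pics/w1.png

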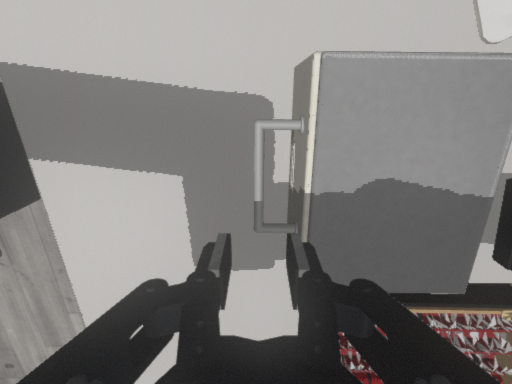

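The wrist view shows the handle from (260,122) to (259,229), within 2 px of my prediction and parallel to the jaws. I'll descend, grip and pull.

```bash

python3 -m crank '[[0.01,0,-0.06,0,0,0,0.25],[0.01,0,-0.15,0,0,0,0.25],[0.01,0,-0.25,0,0,0,0.25],[0.01,0,-0.37,0,0,0,0.25],[0.01,0,-0.49,0,0,0,0.25],[0.01,0,-0.61,0,0,0,0.25],[0.01,0,-0.73,0,0,0,0.25],[0.01,0,-0.83,0,0,0,0.25],[0.01,0,-0.92,0,0,0,0.25],[0.01,0,-1,0,0,0,0.25]]'
python3 -m crank '[[0,0,-0.08,0,0,0,0.25],[0,0,-0.16,0,0,0,0.25],[0,0,-0.24,0,0,0,0.25],[0,0,-0.32,0,0,0,0.25],[0,0,-0.4,0,0,0,0.25],[0,0,-0.45,0,0,0,0.25],[0,0,-0.48,0,0,0,0.25],[0,0,-0.48,0,0,0,1],[0,0,-0.48,0,0,0,1],[0,0,-0.48,0,0,0,1]]' 40
```

```text
time: 8.9
tool_pos: [0.5856, -0.0166, 0.1528]
orientation: [[0.063, 0.998, 0.0], [0.998, -0.063, -0.0], [-0.0, 0.0, -1.0]]
contact_force: [0.4, -0.7, -0.5]
width: 0.0319
gripper_force: 0.0
time: 10.15
tool_pos: [0.585, -0.0165, 0.1063]
orientation: [[0.063, 0.998, -0.0], [0.998, -0.063, 0.0], [0.0, -0.001, -1.0]]
contact_force: [-5.7, -0.2, 11.1]
width: 0.0083
gripper_force: 39.6
```

```bash

python3 -m crank '[[-0.03,0,0,0,0,0,1],[-0.1,0.01,0,0,0,0,1],[-0.2,0.01,0,0,0,0,1],[-0.3,0.02,0,0,0,0,1],[-0.4,0.03,0,0,0,0,1],[-0.5,0.03,0,0,0,0,1],[-0.6,0.04,0,0,0,0,1],[-0.7,0.05,0,0,0,0,1],[-0.8,0.05,0,0,0,0,1],[-0.85,0.06,0,0,0,0,1]]' 40
python3 -m crank '[[-0.05,0,0,0,0,0,1],[-0.1,0.01,0,0,0,0,1],[-0.17,0.01,0,0,0,0,1],[-0.24,0.02,0,0,0,0,1],[-0.3,0.02,0,0,0,0,1],[-0.35,0.02,0,0,0,0,1],[-0.39,0.03,0,0,0,0,1],[-0.42,0.03,0,0,0,0,1],[-0.44,0.03,0,0,0,0,1],[-0.44,0.03,0,0,0,0,1]]'
```

```text
time: 11.4
tool_pos: [0.5013, -0.0106, 0.1064]
orientation: [[0.063, 0.998, 0.003], [0.998, -0.063, -0.0], [0.0, 0.003, -1.0]]
contact_force: [1.7, -1.3, 6.6]
width: 0.0083
gripper_force: 39.6
time: 12.65
tool_pos: [0.4575, -0.0076, 0.1063]
orientation: [[0.063, 0.998, 0.003], [0.998, -0.063, 0.0], [0.0, 0.003, -1.0]]
contact_force: [-0.1, 1.5, 8.6]
width: 0.0084
gripper_force: 39.8
```

```bash

python3 -m crank '[[-0.01,0,0,0,0,0,1],[-0.02,0,0,0,0,0,1],[-0.03,0,0,0,0,0,1],[-0.04,0,0,0,0,0,1],[-0.05,0,0,0,0,0,1],[-0.05,0,0,0,0,0,1],[-0.05,0,0,0,0,0,1],[-0.05,0,0,0,0,0,1],[-0.05,0,0,0,0,0,1],[-0.05,0,0,0,0,0,1]]' 40
python3 - <<'E'
from h import *
snap('scene','s2.png');snap('side','d2.png');s=snap('wrist','w2.png');print(ctrl.get_obs()['tool_pos'])
a=cv2.imread('pics/s2.png')[110:290,190:410];b=cv2.imread('pics/d2.png')[160:310,180:360]
a=cv2.resize(a,(400,327),interpolation=cv2.INTER_CUBIC);b=cv2.resize(b,(392,327),interpolation=cv2.INTER_CUBIC)
cv2.imwrite('pics/crop2.png',cv2.convertScaleAbs(np.hstack([a,b]),alpha=1.6))
E
```

```text
time: 13.9
tool_pos: [0.4552, -0.0074, 0.1064]
orientation: [[0.063, 0.998, 0.007], [0.998, -0.063, 0.001], [0.001, 0.007, -1.0]]
contact_force: [8.9, 0.6, -0.1]
width: 0.0085
gripper_force: 39.1
[ 0.45515731 -0.00740144  0.10636997]
```

View pics/crop2.png

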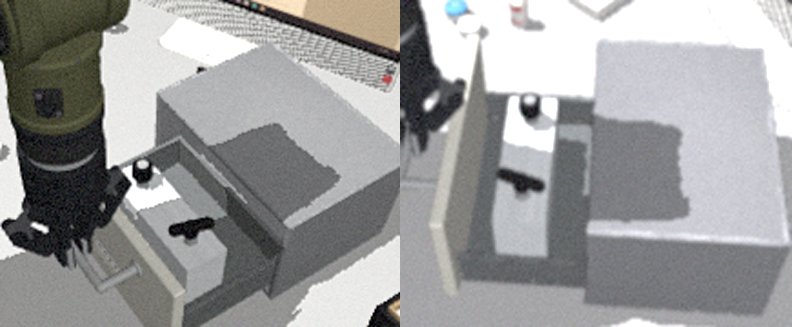

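The drawer is at its stop: it has travelled 0.130 m and the wrist reads about 9 N against the pull. The knob rod stands in the +y bore, at crop pixels (142,171) in the scene view and (531,107) in the side view. The T-bar rod is in the -y bore. I'll release, rise and measure the knob.

```bash

python3 -m crank '[[0.02,0,0,0,0,0,0.25],[0.02,0,0,0,0,0,0.25],[0.02,0,0,0,0,0,0.25],[0.02,0,0.08,0,0,0,0.25],[0.02,0,0.2,0,0,0,0.25],[0.02,0,0.36,0,0,0,0.25],[0.02,0,0.52,0,0,0,0.25],[0.02,0,0.68,0,0,0,0.25],[0.02,0,0.84,0,0,0,0.25],[0.02,0,1,0,0,0,0.25]]'
python3 - <<'E'
from h import *
def blob(f,c,th=60):
    g=cv2.imread('pics/'+f+'.png',0); r=14; x0,y0=int(c[0])-r,int(c[1])-r; w=g[y0:y0+2*r,x0:x0+2*r]
    m=(w<th).astype(np.uint8); n,l,st,ce=cv2.connectedComponentsWithStats(m)
    i=1+np.argmin([np.hypot(*(k-r)) for k in ce[1:]]); return ce[i]+[x0,y0],st[i]
S=snap('scene','s3.png');D=snap('side','d3.png');W=snap('wrist','w3.png')
for th in (35,45,55):
    a=blob('s3',(268,204),th);b=blob('d3',(240,209),th); p=tri((S,a[0]),(D,b[0])); print(th,a,b,p.round(4),(proj(S,p)-a[0]).round(2))
print(ctrl.get_obs()['tool_pos'], proj(W,p))
cv2.imwrite('pics/w3b.png',cv2.convertScaleAbs(cv2.imread('pics/w3.png'),alpha=1.8))
E
```

```text
time: 15.3
tool_pos: [0.4539, -0.0077, 0.2068]
orientation: [[0.063, 0.998, 0.001], [0.998, -0.063, -0.0], [0.0, 0.001, -1.0]]
contact_force: [-0.1, 0.0, -0.4]
width: 0.032
gripper_force: 0.0
35 (array([268.84883721, 204.08139535]), array([10,  6, 11, 14, 86], dtype=int32)) (array([240.69444444, 210.44444444]), array([11, 12,  8,  7, 36], dtype=int32)) [0.5753 0.0307 0.0999] [0.18 0.59]
45 (array([269.18367347, 203.6122449 ]), array([10,  4, 12, 17, 98], dtype=int32)) (array([240.76190476, 210.52380952]), array([11, 12,  8,  8, 42], dtype=int32)) [0.5756 0.0298 0.1013] [0.25 0.79]
55 (array([272.62359551, 200.88202247]), array([  9,   1,  19,  20, 178], dtype=int32)) (array([240.73913043, 210.5       ]), array([11, 11,  8,  9, 46], dtype=int32)) [0.5766 0.0197 0.116 ] [0.5  1.55]
[ 0.4544533  -0.00765722  0.20646636] [409.41598419 159.22632733]
```

View pics/w3b.png

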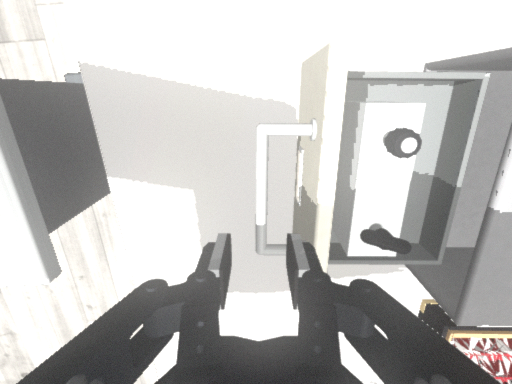

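The knob is at about (404,143) in the wrist view, beyond the front panel, and the T-bar is at (385,240). I'll move above the knob and measure again from there.

```bash

python3 -m crank '[[0.05,0.02,0,0,0,0,0.05],[0.15,0.06,0,0,0,0,0.05],[0.27,0.1,0,0,0,0,0.05],[0.4,0.15,0,0,0,0,0.05],[0.54,0.2,0,0,0,0,0.05],[0.68,0.25,0,0,0,0,0.05],[0.8,0.3,0,0,0,0,0.05],[0.9,0.34,0,0,0,0,0.05],[1,0.37,0,0,0,0,0.05],[1,0.37,0,0,0,0,0.05]]'
python3 - <<'E'
from h import *
W3=load('w3'); W=snap('wrist','w4.png'); q=plane(W3,(404,143),.103); print(q, proj(W,q), ctrl.get_obs()['tool_pos'])
i=cv2.imread('pics/w4.png'); u,v=map(int,proj(W,q)); x0=max(u-80,0);y0=max(v-60,0);print(x0,y0)
cv2.imwrite('pics/w4b.png',cv2.resize(cv2.convertScaleAbs(i[y0:y0+120,x0:x0+160],alpha=1.8),None,fx=4,fy=4,interpolation=cv2.INTER_CUBIC))
E
```

```text
time: 16.7
tool_pos: [0.5542, 0.0295, 0.2052]
orientation: [[0.063, 0.998, 0.0], [0.998, -0.063, -0.0], [-0.0, 0.0, -1.0]]
contact_force: [-0.0, 1.2, -0.0]
width: 0.0403
gripper_force: 0.0
[0.57770037 0.03011075 0.103     ] [284.12206954 194.17254488] [0.5536792  0.02938695 0.20519118]
204 134
```

View pics/w4b.png

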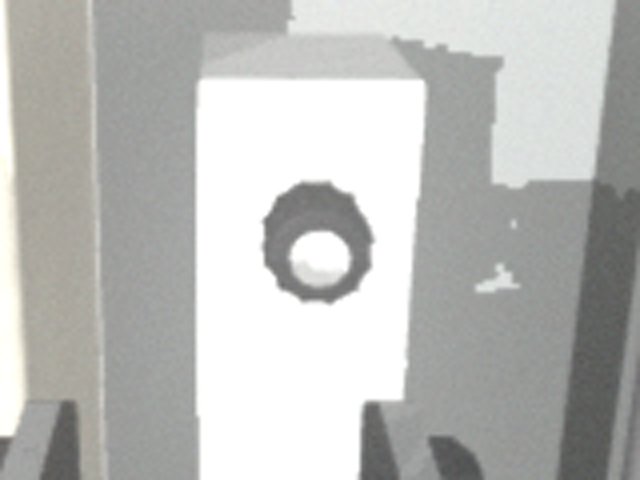

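The close view shows the knob outline centred at (319,244) in the crop, which is (283.8,195) in the full picture. That is within a pixel of my prediction, and the holder is white around it.

```bash
python3 - <<'E'
from h import *
a,b,S,D=[load(k) for k in('w3','w4','s3','d3')]
print(tri((a,(404,143)),(b,(283.8,195))), tri((a,(408,145.5)),(b,(284,198.5))),'cap')
print(tri((a,(404,143)),(b,(283.8,195)),(S,(268.9,204.1)),(D,(240.3,209.5))))
print(plane(b,(283.8,195),.103))
E
```

```text
[0.57721338 0.03010047 0.10421731] [0.57681542 0.02950317 0.11133024] cap
[0.57588817 0.02981992 0.10322251]
[0.57740132 0.02937465 0.103     ]
```

```bash

python3 -m crank '[[0.05,0,0,0,0,0,0.05],[0.12,0,0,0,0,0,0.05],[0.19,0,-0.04,0,0,0,0.05],[0.23,0,-0.12,0,0,0,0.05],[0.23,0,-0.24,0,0,0,0.05],[0.23,0,-0.37,0,0,0,0.05],[0.23,0,-0.5,0,0,0,0.05],[0.23,0,-0.6,0,0,0,0.05],[0.23,0,-0.68,0,0,0,0.05],[0.23,0,-0.7,0,0,0,0.05]]'
python3 -m crank '[[0,0,-0.05,0,0,0,0.05],[0,0,-0.11,0,0,0,0.05],[0,0,-0.17,0,0,0,0.05],[0,0,-0.22,0,0,0,0.05],[0,0,-0.25,0,0,0,0.05],[0,0,-0.26,0,0,0,0.05],[0,0,-0.26,0,0,0,0.05],[0,0,-0.26,0,0,0,0.05],[0,0,-0.26,0,0,0,0.05],[0,0,-0.26,0,0,0,0.05]]'
python3 - <<'E'
from h import *
snap('wrist','w5.png');snap('side','d5.png')
a=cv2.imread('pics/w5.png')[130:384,130:400];b=cv2.imread('pics/d5.png')[150:280,190:328]
cv2.imwrite('pics/c5.png',cv2.convertScaleAbs(np.hstack([cv2.resize(a,(400,376)),cv2.resize(b,(399,376),interpolation=cv2.INTER_CUBIC)]),alpha=1.8))
E
```

```text
time: 18.0
tool_pos: [0.5763, 0.0294, 0.1347]
orientation: [[0.063, 0.998, -0.001], [0.998, -0.063, -0.0], [-0.0, -0.001, -1.0]]
contact_force: [0.5, 0.6, -0.6]
width: 0.0407
gripper_force: 0.0
time: 19.25
tool_pos: [0.5767, 0.0294, 0.1094]
orientation: [[0.063, 0.998, 0.0], [0.998, -0.063, -0.0], [0.0, 0.0, -1.0]]
contact_force: [0.7, 0.6, -0.0]
width: 0.0406
gripper_force: 0.0
```

View pics/c5.png

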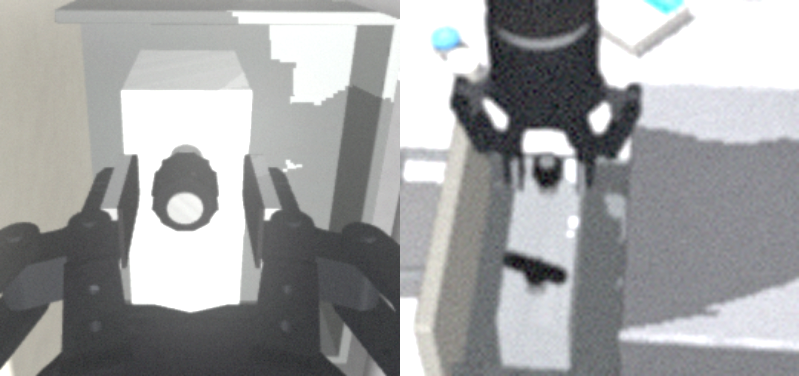

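```bash
python3 - <<'E'
from h import *
W=load('w5'); o=ctrl.get_obs()['tool_pos']
g=cv2.imread('pics/w5.png',0)
for r in (255,260,265,270): print(r,''.join('#' if x<50 else '.' for x in g[r,195:325]))
print(proj(W,[*o[:2],.103]),proj(W,[*o[:2],.113]))
l=[];
for c in [(255,262)]:pass
m=(g<60).astype(np.uint8)[225:290,225:285]; n,L,st,ce=cv2.connectedComponentsWithStats(m); print(st,ce)
print(plane(W,(130+185/1.481,130+210/1.481),.113),'cap')
E
```

```text
255 #.#####.............##............................................................................................................
260 ####..............#..###..........................................................................................................
265 ###.............#...#####.........................................................................................................
270 ##..............######.##.........................................................................................................
[255.51844313 259.55591513] [255.30238349 270.91797531]
[[   0    0   60   65 3447]
 [   8   11   22   48  434]
 [  26   14    1    1    1]
 [  28   17    1    1    1]
 [  31   20    2    2    2]
 [  32   24    1    1    1]
 [  36   25    1    1    1]
 [  28   26    1    1    1]
 [  39   26    1    1    1]
 [  42   29    1    1    1]
 [  47   31    2    2    2]
 [  25   33    1    1    1]
 [  35   32    1    1    1]
 [  25   57    4    3    6]] [[31.16768204 32.00174064]
 [16.14516129 31.82718894]
 [26.         14.        ]
 [28.         17.        ]
 [31.5        20.5       ]
 [32.         24.        ]
 [36.         25.        ]
 [28.         26.        ]
 [39.         26.        ]
 [42.         29.        ]
 [47.5        31.5       ]
 [25.         33.        ]
 [35.         32.        ]
 [26.5        57.83333333]]
[0.57640635 0.02887314 0.113     ] cap
```

```bash
python3 - <<'E'
from h import *
g=cv2.GaussianBlur(cv2.imread('pics/w5.png',0),(3,3),0)
for r in (250,262,275): print(r,*[f'{x}:{g[r,x]}' for x in range(192,324,2)])
E
```

```text
250 192:95 194:66 196:49 198:49 200:49 202:52 204:70 206:91 208:92 210:93 212:92 214:77 216:54 218:52 220:53 222:63 224:143 226:167 228:169 230:169 232:157 234:82 236:55 238:56 240:56 242:57 244:58 246:58 248:59 250:59 252:61 254:61 256:62 258:62 260:62 262:61 264:60 266:61 268:62 270:63 272:62 274:64 276:110 278:171 280:176 282:176 284:175 286:171 288:173 290:176 292:174 294:98 296:62 298:61 300:61 302:72 304:95 306:97 308:97 310:97 312:88 314:62 316:58 318:56 320:56 322:60
262 192:47 194:47 196:47 198:48 200:70 202:91 204:91 206:91 208:92 210:83 212:54 214:48 216:51 218:51 220:50 222:58 224:124 226:166 228:168 230:167 232:115 234:59 236:56 238:57 240:58 242:57 244:61 246:85 248:116 250:129 252:133 254:136 256:137 258:136 260:126 262:101 264:71 266:63 268:63 270:63 272:63 274:62 276:84 278:157 280:174 282:175 284:173 286:170 288:172 290:177 292:158 294:78 296:58 298:58 300:57 302:57 304:58 306:76 308:95 310:95 312:94 314:94 316:86 318:59 320:52 322:52
275 192:45 194:46 196:47 198:46 200:47 202:53 204:99 206:133 208:121 210:66 212:54 214:47 216:48 218:50 220:54 222:115 224:165 226:166 228:168 230:168 232:168 234:152 236:84 238:57 240:57 242:66 244:115 246:134 248:134 250:134 252:133 254:134 256:136 258:138 260:138 262:138 264:129 266:82 268:64 270:63 272:73 274:133 276:170 278:171 280:173 282:175 284:173 286:170 288:173 290:176 292:174 294:145 296:67 298:56 300:55 302:55 304:57 306:64 308:103 310:146 312:126 314:67 316:52 318:51 320:50 322:49
```

The pads' midpoint is at column 258.5 and the knob's at 254.8. At 0.52 mm/px the knob therefore sits about 2 mm to -x of the jaws, so I'll shift and grip lightly.

```bash

python3 -m crank '[[-0.01,0,0,0,0,0,0.05],[-0.02,0,0,0,0,0,0.05],[-0.02,0,0,0,0,0,0.05],[-0.02,0,0,0,0,0,0.2],[-0.02,0,0,0,0,0,0.3],[-0.02,0,0,0,0,0,0.4],[-0.02,0,0,0,0,0,0.5],[-0.02,0,0,0,0,0,0.7],[-0.02,0,0,0,0,0,1],[-0.02,0,0,0,0,0,1]]' 30
```

```text
time: 20.6
tool_pos: [0.5747, 0.0293, 0.1094]
orientation: [[0.063, 0.998, 0.0], [0.998, -0.063, -0.0], [-0.0, 0.0, -1.0]]
contact_force: [0.2, 0.0, 2.2]
width: 0.0211
gripper_force: 29.3
```

```bash

python3 -m crank '[[0,0,0.01,0,0,0,1],[0,0,0.02,0,0,0,1],[0,0,0.04,0,0,0,1],[0,0,0.06,0,0,0,1],[0,0,0.08,0,0,0,1],[0,0,0.1,0,0,0,1],[0,0,0.11,0,0,0,1],[0,0,0.12,0,0,0,1],[0,0,0.12,0,0,0,1],[0,0,0.12,0,0,0,1]]' 30
```

```text
time: 21.85
tool_pos: [0.5746, 0.0294, 0.1212]
orientation: [[0.063, 0.998, -0.0], [0.998, -0.063, 0.0], [0.0, -0.0, -1.0]]
contact_force: [0.0, -0.3, -0.5]
width: 0.0212
gripper_force: 29.3
```

```bash

python3 -m crank '[[0,0,0.02,0,0,0,1],[0,0,0.05,0,0,0,1],[0,0,0.08,0,0,0,1],[0,0,0.11,0,0,0,1],[0,0,0.14,0,0,0,1],[0,0,0.17,0,0,0,1],[0,0,0.19,0,0,0,1],[0,0,0.2,0,0,0,1],[0,0,0.2,0,0,0,1],[0,0,0.2,0,0,0,1]]' 30
python3 - <<'E'
from h import *
snap('wrist','w6.png');snap('side','d6.png')
a=cv2.imread('pics/w6.png')[130:300,170:350];b=cv2.imread('pics/d6.png')[160:260,200:305]
cv2.imwrite('pics/c6.png',cv2.convertScaleAbs(np.hstack([cv2.resize(a,(402,380),interpolation=cv2.INTER_CUBIC),cv2.resize(b,(398,380),interpolation=cv2.INTER_CUBIC)]),alpha=1.8))
E
```

```text
time: 23.1
tool_pos: [0.5745, 0.0294, 0.1412]
orientation: [[0.063, 0.998, -0.0], [0.998, -0.063, -0.0], [-0.0, -0.0, -1.0]]
contact_force: [-0.3, 0.2, -1.3]
width: 0.0211
gripper_force: 29.3
```

View pics/c6.png

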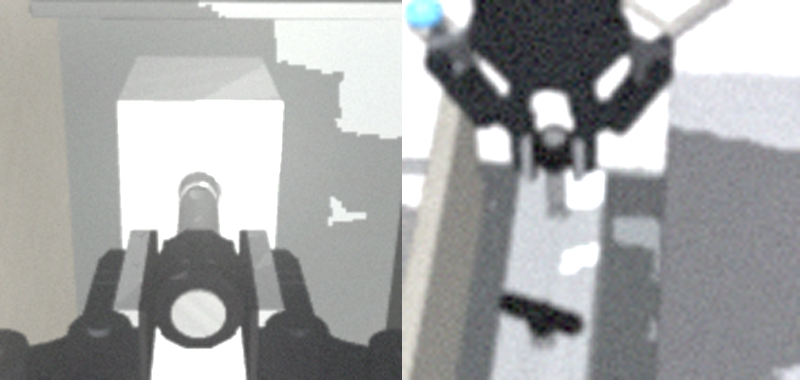

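```bash
python3 - <<'E'
from h import *
W,D=load('w6'),load('d6')
a=cv2.imread('pics/w6.png')[195:245,235:285];b=cv2.imread('pics/d6.png')[190:225,222:257]
cv2.imwrite('pics/c7.png',np.hstack([cv2.resize(cv2.convertScaleAbs(a,alpha=1.5),(400,400),interpolation=cv2.INTER_NEAREST),cv2.resize(cv2.convertScaleAbs(b,alpha=1.8),(400,400),interpolation=cv2.INTER_NEAREST)]))
f=lambda s,p,o,k:((proj(s,p)-o)*k).round()
for n,z in [('top',.081),('gbot(5mm)',.0865),('gtop',.0915),('knobunder',.125)]: print(n,f(W,[.575,.0294,z],(235,195),8),f(D,[.575,.0294,z],(222,190),400/35)+[400,0])
E
```

```text
top [176. 176.] [616. 294.]
gbot(5mm) [176. 202.] [615. 276.]
gtop [176. 228.] [614. 260.]
knobunder [173. 438.] [609. 147.]
```

View pics/c7.png

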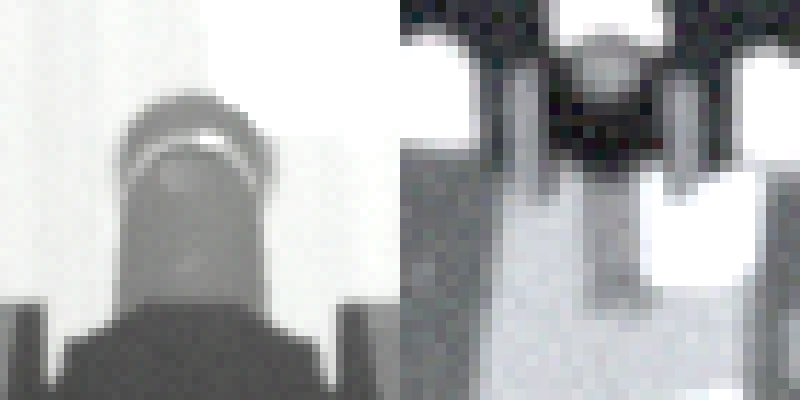

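```bash
python3 - <<'E'
from h import *
w=cv2.imread('pics/w6.png');d=cv2.imread('pics/d6.png')
print('wrist rows 202-235 gray, cols 252-262'); gw=cv2.cvtColor(w,6)
for r in range(203,234): print(r,gw[r,248:272])
acc=0
for i in range(8): acc=acc+ctrl.snapshot('side')['frame'].astype(float).mean(2)/8
for r in range(200,222): print(r,acc[r,234:248].round().astype(int))
E
```

```text
wrist rows 202-235 gray, cols 252-262
203 [166 167 165 164 166 165 164 165 164 165 162 164 166 185 233 236 237 236
 236 235 235 236 236 236]
204 [167 167 167 165 163 165 165 165 163 165 164 164 165 184 230 236 237 236
 236 236 236 236 237 237]
205 [167 166 167 166 165 165 163 163 163 161 161 161 163 168 196 233 236 237
 236 236 236 236 236 237]
206 [165 166 166 164 164 165 161 155 154 148 138 138 148 151 175 227 235 236
 236 236 236 236 237 236]
207 [166 166 167 166 162 156 144 127 123 107 104 106 107 110 135 191 219 230
 235 236 235 237 236 237]
208 [164 167 166 164 153 124 107 102 100  99  98  97  98  99 103 119 138 175
 224 235 235 236 237 237]
209 [165 165 164 151 123 100  97  96  99  98  97  98  97  97  99  98 100 116
 169 226 235 236 236 237]
210 [166 164 152 123 102  95  95  97  97  99  98 100 101 102  95  97  96  97
 135 214 226 232 234 234]
211 [165 160 144 101  94  94  97  99 107 110 112 120 138 131 113 102  96  95
 107 143 163 179 182 181]
212 [163 153 126  94  92 100 105 118 127 128 128 143 181 183 162 124 100  94
  98 113 139 155 164 168]
213 [159 145 114  94 101 118 128
[... 2724 characters left out ...]
8 188 198 198 199]
211 [120 120 119 112  94  85  88  90  95 135 187 199 198 198]
212 [119 119 118 112  95  84  87  90  95 138 188 199 198 198]
213 [120 118 119 114  99  86  83  85  90 131 179 192 191 192]
214 [120 120 118 117 102  84  76  76  83 111 145 158 160 159]
215 [119 118 118 113  95  82  83  84  85  92 110 123 126 127]
216 [119 118 119 113  99  89  91  94  91  93 106 117 118 120]
217 [119 118 119 116 110 106 105 102 102 107 114 118 120 121]
218 [118 118 119 119 118 116 114 113 114 117 120 118 121 122]
219 [118 119 119 119 118 119 117 117 118 120 120 120 119 121]
220 [118 119 118 120 119 117 118 118 119 119 119 120 119 121]
221 [119 119 118 119 119 117 118 118 120 119 119 120 119 122]
```

The side view shows the dark groove at rows 213–215, with shank below it down to the bore at about row 217. The wrist view agrees: groove edge at rows 211–214 and holder rim at 207. So the groove is clear by about 3–5 mm. Wrist forces are about 1 N and the grip is steady.

```bash
python3 -c "
from h import *
o=ctrl.get_obs();print(o['time'],o['tool_pos'],o['contact_force'],o['gripper_force']);print(ctrl.job_done())"
```

```text
23.6 [0.57457782 0.02939081 0.1412913 ] [ 0.79026375  0.23521986 -0.79437683] 29.350208044052124
the job is handed in; nothing more can be done
None
```

I've handed the job in: the drawer is open at its stop, and the gripper is holding the knob rod about 32 mm up with its groove roughly 3–5 mm clear of the holder and its foot still in the bore. The T-bar rod and the small things on the desk were not touched, and it took 23.6 s.

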